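# Lock the herb grow lamp over the seedlings

## Robot

A 6-joint arm with a two-finger parallel gripper is mounted at the origin on the work surface. World frame = base frame: x ahead of the robot, y to its left, z up, the work surface at z = 0. Lengths are in m, angles in rad, forces in N, time in s.
With the tool pointing down it reaches from about 0.3 to 0.775 m from the base axis. Payload 14.6 kg.
Tool frame: the origin (TCP) lies at the very end of the fingers, on their centre line; the grasp point (between the pads) lies 19 mm behind it (ctrl.hold_point_z is the z of the grasp point in the tool frame, in m); z points along the fingers, y is the direction in which the jaws open and shut (so a half turn about z gives the same grasp; the last joint's range is limited). The gripper opens to 94 mm and grips with 3 to 60 N. Pads are 16 mm wide; open, the fingers measure 119 mm over their backs; the gripper's body (75 mm by 177 mm) begins 78 mm behind the grasp point.
Start: joints at [1.247, 0.3, 1.521, -0, 1.321, -0.067], TCP at [0.14, 0.532, 0.184] pointing down, gripper open.
Joint ranges: [-3.03, 3.03], [-0.79, 2.21], [0.23, 2.52], [-1.04, 4.18], [0, 3.07], [-2.55, 2.55]. Speed limits (rad/s): [2.22, 2.22, 2.57, 3.14, 3.14, 3.14].

## Interface

Orientations are given as [roll, pitch, yaw] about the fixed x, y, z axes, in that order (R = Rz(yaw) Ry(pitch) Rx(roll)).
In Python, from station import ctrl, cams, hand_in gives the robot as it stands.
- The arm moves only by the tool servo_tool, never from a script. Its argument "rows" is a list of rows, each a list of 7 numbers: the shift along the world's x, y, z in m, then the turn, a rotation vector about the world's x, y, z in rad, then the gripper command: -1 is shut, 1 is fully open, values between are in proportion. A call has exactly 8 rows; each row is the pose to reach, as a shift and turn from the pose measured when the call began; what a row does not reach only later rows make up. A row lasts 1/12 s, in which the tool goes at most 41.7 mm and 7.16 degrees, less where a joint would pass 70% of its speed; a pose out of reach is approached as far as the arm can. A call with a gripper value outside its range is refused whole. The fingers move at their own pace and stop on an object; "newtons" is the grip in N (left out, the last holds). Time passes only in rows, so rows that repeat a pose let the fingers close, or fill a call up. It gives the time, the measured TCP pose, the force and the opening at its end, in the units of the state.
- ctrl.get_obs(): the state, without advancing time (a new reading comes with each control period).
- cams.camera(name): name is "side" or "top" or "wrist"; returns a dict with "image" (420x560x3 uint8, red, green, blue), "depth" (420x560 float32, m along the optical axis (not along the pixel's ray), 0 where there is no reading), "fx", "fy", "cx", "cy" (pixels), "rvec" (rotation vector, rad) and "tvec" (3), from world to camera coordinates, as OpenCV has them; the wrist camera has in their place "hand_eye" (4x4, takes a point from camera to tool coordinates, whose origin is the TCP and whose axes are the flange's). Camera axes: x right, y down, z forward; pixel columns grow to the right and rows downward; lengths in m; the calibration is good to about 2 mm. A picture is of the moment at which its call begins: read the wrist's pose just before it.
- hand_in(): hands the job in, once; it reports no verdict.
Trained networks look in a picture, given as the dict that the camera call returned (one of the last four; its "shot" number tells which), for a name from the list of things; names that differ only in an ending like _2 or _b are one class to them, and where a whole thing is asked for, a point or a joint stands for the part that bears it (a point fixed in the world has none). Each returns a list of dicts, best first, with "p" (0 to 1); they miss things now and then, are a little off and sometimes report something else, mostly with a low value. They report only what shows in the picture. A call takes as long as a camera call. They do not tell look-alikes from the thing itself.
- cams.spot_in(picture, name): "box" ([left, top, right, bottom] as shares, 0 to 1, of the picture: columns of its width, rows of its height, round what is visible of it).
- cams.place_of(picture, name): "at" ([column, row] as shares, 0 to 1, of the picture: columns of its width, rows of its height: a listed point, or the origin of a listed thing).
The state is a dict: "time_s": time; "qpos": joint angles; "joint_vel": joint speeds; "tau": joint torques, N m; "ee_pos": TCP position; "eef_rot": TCP orientation; "force": force on the tool from outside, world axes, zero at the start; "moment": the same for the moment, N m; "grip_width": finger opening in m.
Only numpy, scipy, OpenCV 4.12 (cv2) and the standard library are available. Lean on these libraries where they do the work, as an engineer would, in place of code of your own. Each camera call takes 0.05 s, during which the arm holds its last target.

## Task

Slide the grow lamp along its boom until its head hangs centred over the terracotta pot of seedlings and leave it locked there, with both spring buttons popped fully out through a pair of holes in the sleeve. Pinch the two buttons flush to free the sleeve; they pop out again at every pair of holes on the way, so slide slowly, feel for each pop and pinch again as often as needed, never wrenching a locked sleeve hard against its buttons. Leave the pots and everything else on the counter where they stand.

Things in the scene. Friction and masses are not known exactly. Their poses are not given: they have to be found in the camera images.
- grow_stand: Fixed herb grow-lamp stand, screwed down: grey foot plate 130 x 150 mm, dark 28 mm square post, level boom with its axis 225 mm above the counter. Origin: on the counter straight below the two spring buttons. The boom runs along the stand's own y: the post is at y = +225 mm, the lamp hangs towards -y. A fixed dark 24 mm square inner tube ends at y = -20 mm; an aluminium sleeve slides over it.
- latch (a point): Point on the boom's axis midway between the two spring buttons, 225 mm above the counter. Fixed to the stand: the buttons sit in the fixed inner tube and do not travel with the sleeve. Axes as grow_stand. For 30 mm beside the boom here and 70 mm below its axis the space is free, but for the lamp head.
- sleeve_mid (a point): Middle of the sleeve, on its axis. Sleeve: bright aluminium, 28 mm square outside, 1.5 mm wall, 200 mm long, along the boom, with round holes of 9.6 mm in both upright sides (stand's -x and +x), in five facing pairs, one at its middle and two more either way, evenly spaced somewhere between 30 and 45 mm. Each pair that comes to the buttons locks it. Axes as grow_stand.
- lamp (a joint): Travel of the sleeve with its lamp, m; 0 = start, locked at the middle pair of holes; grows as the lamp slides away from the post (stand's -y). Freed, it slides with about 3 N (go slowly, 20 to 40 mm/s) until the next pair of holes, where the buttons pop out and stop it dead; locked, it has about 1 mm of play. A pull of more than about 60 N when locked (30 N on a button) would harm the buttons.
- button_near (a joint): Spring button on the boom's -x side (stand's axes; robot side), depth pressed in, m: 0 fully out, 0.0045 flush with the sleeve, 0.006 or more held in under the sleeve wall. Brass, 8 mm round, domed, 4.5 mm proud, level with the boom's axis; 2 N out, 3 N flush. Pinched flush, its dome rides under the hole's edge when the sleeve is drawn 5 mm along with about 10 N, then stays in until the next hole.
- button_far (a joint): The same button on the boom's +x side, opposite the first; same values. Across both buttons the boom measures 37 mm when they are out, 28 mm (the sleeve) when they are pinched flush.
- lamp_head (a point): Centre of the underside of the lamp head, an aluminium LED panel 80 mm (x) by 110 mm (y) by 15 mm with a white diffuser below, carried by the sleeve's outer end cap: 140 mm beyond the sleeve's middle, away from the post, 181 mm above the counter. It clears both pots as it slides.
- seedling_pot: Terracotta pot, 90 mm across the rim, 74 mm high, with tiny pale-green seedlings up to 20 mm above the soil. Origin: centre of its underside. It stands below the boom's line, where the lamp head hangs (within 10 mm) when the last pair of holes at one end or the other of the sleeve is at the buttons; the basil stands at the other such place.
- basil_pot: White ceramic pot of the same size with a bushy dark-green basil, top about 135 mm above the counter. Origin: centre of its underside. Must stay where it is.
- processor_lid: Clear food-processor lid, 190 mm across, with a feed chute 80 mm high and a locking latch at its edge. Bystander.
- soap_pump: Chrome push-pump soap dispenser, 72 mm across, 174 mm high. Bystander.
- colander: Steel colander, 216 mm across, 88 mm high, with two loop handles. Bystander.
- scraper: Mint silicone scraper, 260 mm long, lying flat. Bystander.
- pinch_bowl1: Stoneware pinch bowl, 76 mm across, 34 mm high. Bystander.
- pinch_bowl2: The same, blue-grey. Bystander.
- pinch_bowl3: The same, sand-coloured. Bystander.
Mind the look-alikes: they are no part of the job. Leave any pink look-alike of the seedling_pot alone.

How it is judged:
By the outcome, as a careful person would: the job done as asked, in the order asked, and still so for the second after the job is handed in, with the robot touching nothing.
It also fails if it takes over 42 s, if anything falls off the work surface, if the arm or the gripper's body presses on something with over 40 N, if the wrist force passes 120 N, or if a joint passes its speed limit or range.

## Working session

There is one attempt and no reset: what is moved stays moved. The work goes in short steps, Python scripts to look and compute and a tool call to move; the robot and the scene stay as the last step left them, time stands still between calls to the robot, and variables do not carry over. Pictures are saved under pics/ and viewed, and the job is handed in when it is done.

Besides the shell and the picture viewer there is one more tool, called after "Call:" in YAML: its name, and indented under it one key for each argument. servo_tool: Moves the arm, as the interface text tells. Its arguments: {"type":"object","properties":{"rows":{"type":"array"},"newtons":{"type":"number"}},"required":["rows"]}

```bash
mkdir -p pics; ls; python3 - <<'E'
from station import ctrl,cams
import cv2,pickle
print(ctrl.get_obs())
for n in ("side","top"):
    p=cams.camera(n); pickle.dump(p,open(f"pics/{n}0.pkl","wb"))
    cv2.imwrite(f"pics/{n}0.png",cv2.resize(p["image"][:,:,::-1],(800,600)))
    print(n,p["fx"],p["fy"],p["cx"],p["cy"],p["rvec"],p["tvec"])
    for t in ("grow_stand","latch","sleeve_mid","lamp_head","seedling_pot","basil_pot"):
        r=cams.place_of(p,t); print(t,[(round(a["p"],2),[round(x,4) for x in a["at"]]) for a in r[:3]])
E
```

```text
pics
{'time_s': 0.0, 'qpos': array([ 1.24737788e+00,  3.00487891e-01,  1.52161797e+00,  8.02917491e-06,
        1.32069175e+00, -6.66242757e-02]), 'joint_vel': array([-0.00047703, -0.00069187, -0.0015594 , -0.00043472,  0.00023417,
       -0.00104167]), 'tau': array([-2.15111027e-04, -5.31792355e+01, -3.52745819e+01,  7.08236522e-02,
        2.41910439e-02, -8.67050039e-05]), 'ee_pos': array([0.13960697, 0.53167444, 0.18366153]), 'eef_rot': array([-3.14039089e+00, -8.79796149e-05,  2.88479643e+00]), 'force': array([ 0.4074766 ,  0.18317032, -0.01746694]), 'moment': array([ 0.00273292, -0.03044417, -0.00372428]), 'grip_width': 0.09381939411179682}
side 491.0302517971253 491.0302517971253 285.85627461720804 201.55638421805858 [ 0.88693442 -2.43330854  1.13878176] [0.44604333 0.34174748 1.56799839]
grow_stand [(0.63, [0.515, 0.4938])]
latch [(0.71, [0.52, 0.4812])]
sleeve_mid [(0.78, [0.5154, 0.4781])]
lamp_head []
seedling_pot [(0.58, [0.5541, 0.496])]
basil_pot [(0.82, [0.5429, 0.5764])]
top 468.6813083934023 468.6813083934023 282.1668830429549 206.38478776100484 [ 2.19304467 -2.17289031  0.0512085 ] [0.02000143 0.57337948 1.59084442]
grow_stand []
latch [(0.84, [0.4754, 0.5362])]
sleeve_mid [(0.86, [0.4727, 0.5412])]
lamp_head [(0.75, [0.5491, 0.5733])]
seedling_pot [(0.89, [0.5968, 0.4752]), (0.62, [0.6564, 0.6143]), (0.61, [0.588, 0.584])]
basil_pot []
```

View pics/side0.png

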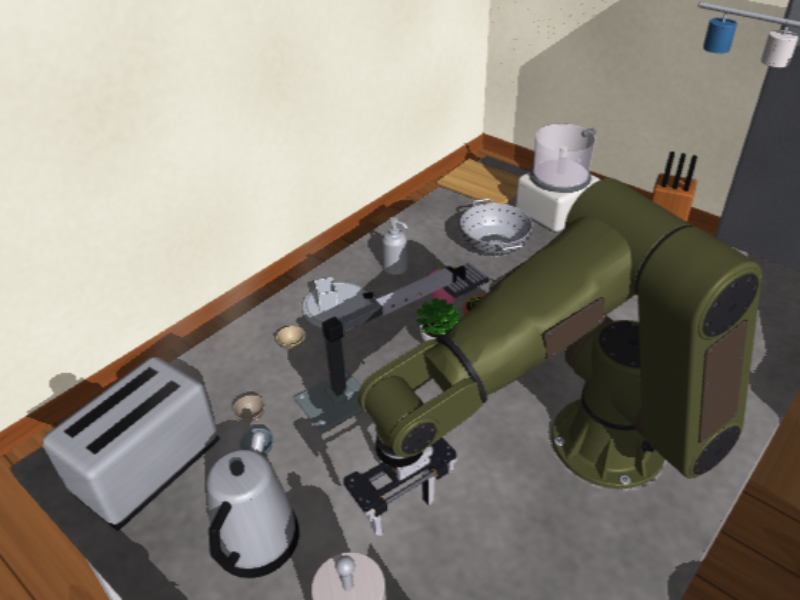

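View pics/top0.png

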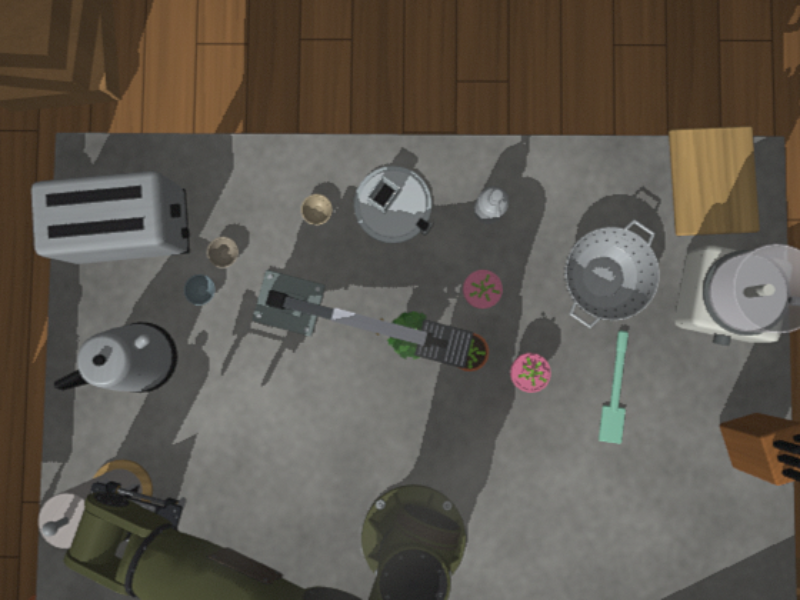

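```bash
cat > h.py <<'E'
import numpy as np,cv2,pickle
def cloud(p):
    d=p["depth"];v,u=np.mgrid[:d.shape[0],:d.shape[1]]
    c=np.stack([(u-p["cx"])/p["fx"]*d,(v-p["cy"])/p["fy"]*d,d],-1)
    R=cv2.Rodrigues(np.array(p["rvec"]))[0]
    w=(c-np.array(p["tvec"]).ravel())@R
    w[d<=0]=np.nan
    return w
def ray(p,at,z):
    u,v=at[0]*560,at[1]*420
    R=cv2.Rodrigues(np.array(p["rvec"]))[0];t=np.array(p["tvec"]).ravel()
    o=-R.T@t;dr=R.T@np.array([(u-p["cx"])/p["fx"],(v-p["cy"])/p["fy"],1])
    return o+dr*(z-o[2])/dr[2]
E
python3 - <<'E'
from h import *
p=pickle.load(open("pics/top0.pkl","rb"));w=cloud(p)
s=pickle.load(open("pics/side0.pkl","rb"));ws=cloud(s)
for n,P,W in(("top",p,w),("side",s,ws)):
    m=(abs(W[...,2]-0.239)<.008)&(W[...,0]>.25)&(W[...,0]<.7)&(abs(W[...,1])<.4)
    q=W[m];vs,us=np.where(m);print(n,len(q),np.nanmin(q,0),np.nanmax(q,0))
    f=cv2.fitLine(q[:,:2].astype(np.float32),cv2.DIST_HUBER,0,.01,.01).ravel();print(f,np.degrees(np.arctan2(f[1],f[0])), np.median(q[:,2]))
    t=(q[:,:2]-f[2:])@f[:2];nn=(q[:,:2]-f[2:])@np.array([-f[1],f[0]]);print(t.min(),t.max(),np.percentile(nn,[2,50,98]))
print("latch",ray(p,[.4754,.5362],.225),ray(s,[.52,.4812],.225))
print("mid",ray(p,[.4727,.5412],.225),ray(s,[.5154,.4781],.225))
print("head",ray(p,[.5491,.5733],.181))
for a in([.5968,.4752],[.6564,.6143],[.588,.584]):print("pot",ray(p,a,0),ray(p,a,.07))
im=p["image"][:,:,::-1]
cv2.imwrite("pics/topc.png",cv2.resize(im[180:280,160:360],(800,400),interpolation=cv2.INTER_CUBIC))
im=s["image"][:,:,::-1]
cv2.imwrite("pics/sidec.png",cv2.resize(im[170:290,210:370],(800,600),interpolation=cv2.INTER_CUBIC))
E
```

```text
top 1105 [ 0.45483035 -0.07012667  0.23100365] [0.56704411 0.30633261 0.24689227]
[0.24653211 0.9691346  0.50788945 0.12451088] 75.7276 0.238800294307488
-0.19942904283383234 0.18489949467380262 [-0.01357948 -0.00010422  0.01366599]
side 760 [ 0.4537245  -0.05088582  0.23101111] [0.57111707 0.31564586 0.24690845]
[0.24395677 0.9697861  0.5103782  0.14435612] 75.87981 0.23887884700015852
-0.20015553174815934 0.17391121364878565 [-0.01773392  0.0006118   0.0147102 ]
latch [0.50373603 0.06920962 0.225     ] [0.49843825 0.06989714 0.225     ]
mid [0.49743387 0.07364839 0.225     ] [0.50952578 0.07011708 0.225     ]
head [ 0.45808776 -0.05587194  0.181     ]
pot [ 0.59948408 -0.15470051  0.        ] [ 0.59408361 -0.14797758  0.07      ]
pot [ 0.39904463 -0.26984495  0.        ] [ 0.40228762 -0.25815669  0.07      ]
pot [ 0.44134485 -0.13818513  0.        ] [ 0.44276375 -0.13217438  0.07      ]
```

View pics/topc.png

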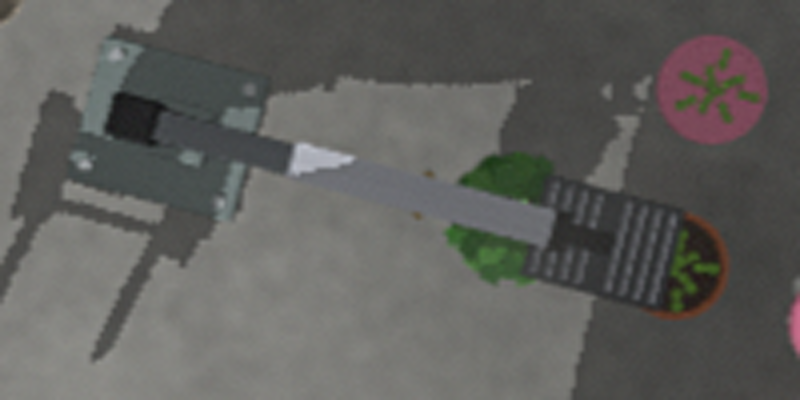

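View pics/sidec.png

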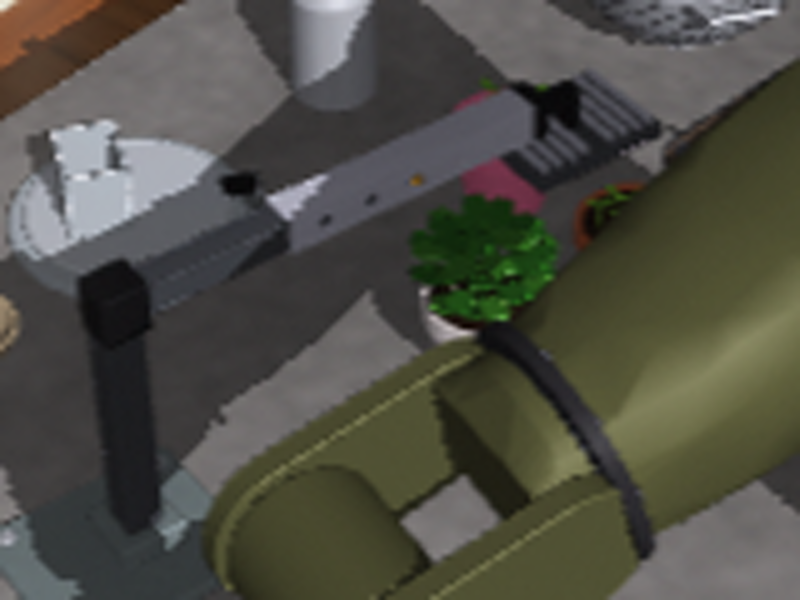

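```bash
python3 - <<'E'
from h import *
p=pickle.load(open("pics/top0.pkl","rb"))
im=p["image"].astype(int)
for v in range(220,238):
    print(v,[tuple(im[v,u]) for u in range(262,270) if im[v,u,0]-im[v,u,2]>20], [u for u in range(262,270) if im[v,u,0]-im[v,u,2]>20])
a=ray(p,[(267-.1)/560,(223.3)/420],.225);b=ray(p,[264.1/560,233.4/420],.225);print(a,b,(a+b)/2)
d=np.array([.2465,.9691]);c=np.array([.50789,.12451])
m=(a+b)[:2]/2;print(c+d*((m-c)@d))
s=pickle.load(open("pics/side0.pkl","rb"));im=s["image"].astype(int)
vs,us=np.where((im[...,0]-im[...,2]>60)&(np.indices(im.shape[:2])[0]<212)&(np.indices(im.shape[:2])[0]>200)&(abs(np.indices(im.shape[:2])[1]-293)<6));print(us,vs)
print(ray(s,[us.mean()/560,vs.mean()/420],.225))
print("pot",ray(p,[(160+675/4)/560,(180+266/4)/420],.074))
E
```

```text
220 [] []
221 [] []
222 [] []
223 [(np.int64(97), np.int64(89), np.int64(73)), (np.int64(92), np.int64(80), np.int64(58))] [266, 267]
224 [] []
225 [] []
226 [] []
227 [] []
228 [] []
229 [] []
230 [] []
231 [] []
232 [] []
233 [(np.int64(100), np.int64(91), np.int64(72))] [264]
234 [(np.int64(98), np.int64(90), np.int64(71))] [264]
235 [] []
236 [] []
237 [] []
[0.50943318 0.06725807 0.225     ] [0.47926434 0.07525617 0.225     ] [0.49434876 0.07125712 0.225     ]
[0.49434599 0.07126252]
[292 293] [206 206]
[0.48208804 0.08266336 0.225     ]
pot [ 0.43882627 -0.13010352  0.074     ]
```

Call:
servo_tool:
  rows:
    - [0, 0, 0.04, 0, 0, 0, 1]
    - [0, 0, 0.08, 0, 0, 0, 1]
    - [0, 0, 0.12, 0, 0, -0.1, 1]
    - [0.02, -0.03, 0.15, 0, 0, -0.2, 1]
    - [0.045, -0.06, 0.15, 0, 0, -0.32, 1]
    - [0.07, -0.09, 0.15, 0, 0, -0.44, 1]
    - [0.095, -0.12, 0.15, 0, 0, -0.56, 1]
    - [0.12, -0.15, 0.15, 0, 0, -0.68, 1]

```text
time_s: 1.37
ee_pos: [0.2604, 0.3804, 0.3345]
eef_rot: [3.141, -0.0, 2.199]
force: [-0.2, 0.5, 0.7]
grip_width: 0.0936
```

Call:
servo_tool:
  rows:
    - [0.02, -0.026, 0, 0, 0, -0.1, 1]
    - [0.044, -0.058, 0, 0, 0, -0.2, 1]
    - [0.068, -0.09, 0, 0, 0, -0.32, 1]
    - [0.092, -0.122, 0, 0, 0, -0.44, 1]
    - [0.116, -0.154, 0, 0, 0, -0.56, 1]
    - [0.14, -0.186, 0, 0, 0, -0.68, 1]
    - [0.164, -0.217, 0, 0, 0, -0.78, 1]
    - [0.184, -0.243, 0, 0, 0, -0.877, 1]

```text
time_s: 2.03
ee_pos: [0.4454, 0.135, 0.3346]
eef_rot: [3.141, -0.0, 1.316]
force: [0.1, 0.0, 0.7]
grip_width: 0.0941
```

```bash
cat >> h.py <<'E'
from scipy.spatial.transform import Rotation as Ro
def wpose(p,o):
    T=np.eye(4);T[:3,:3]=Ro.from_euler('xyz',o["eef_rot"]).as_matrix();T[:3,3]=o["ee_pos"]
    return T@np.array(p["hand_eye"])
def wray(p,o,uv,z):
    T=wpose(p,o);d=T[:3,:3]@np.array([(uv[0]-p["cx"])/p["fx"],(uv[1]-p["cy"])/p["fy"],1]);c=T[:3,3]
    return c+d*(z-c[2])/d[2]
def wcloud(p,o):
    d=p["depth"];v,u=np.mgrid[:d.shape[0],:d.shape[1]]
    c=np.stack([(u-p["cx"])/p["fx"]*d,(v-p["cy"])/p["fy"]*d,d],-1);T=wpose(p,o)
    w=c@T[:3,:3].T+T[:3,3];w[d<=0]=np.nan;return w
E
python3 - <<'E'
from station import ctrl,cams
from h import *
o=ctrl.get_obs();p=cams.camera("wrist");pickle.dump((o,p),open("pics/w1.pkl","wb"))
print(o["time_s"],o["ee_pos"],o["eef_rot"],o["qpos"]);print(p["hand_eye"])
cv2.imwrite("pics/w1.png",cv2.resize(p["image"][:,:,::-1],(800,600)))
for t in("latch","sleeve_mid"):
    for r in cams.place_of(p,t)[:2]:print(t,r["p"],r["at"],wray(p,o,(r["at"][0]*560,r["at"][1]*420),.225))
E
```

```text
2.0333 [0.44540199 0.13502901 0.33460781] [ 3.14056681e+00 -1.66092469e-04  1.31628488e+00] [ 2.15834653e-01  3.47106173e-02  1.48657263e+00 -3.17224274e-04
  1.61931968e+00  4.70330646e-01]
[[-6.12224473e-04 -9.72940740e-01 -2.31053981e-01  6.49508920e-02]
 [ 9.99999529e-01 -4.21698551e-04 -8.73979681e-04  6.64283268e-04]
 [ 7.52895308e-04 -2.31054408e-01  9.72940540e-01 -2.00730392e-01]
 [ 0.00000000e+00  0.00000000e+00  0.00000000e+00  1.00000000e+00]]
latch 0.72 [0.5886, 0.8502] [ 0.46015559 -0.02612978  0.225     ]
latch 0.69 [0.6152, 0.619] [0.49564869 0.06981594 0.225     ]
sleeve_mid 0.85 [0.6052, 0.6167] [0.49084156 0.07204628 0.225     ]
```

View pics/w1.png

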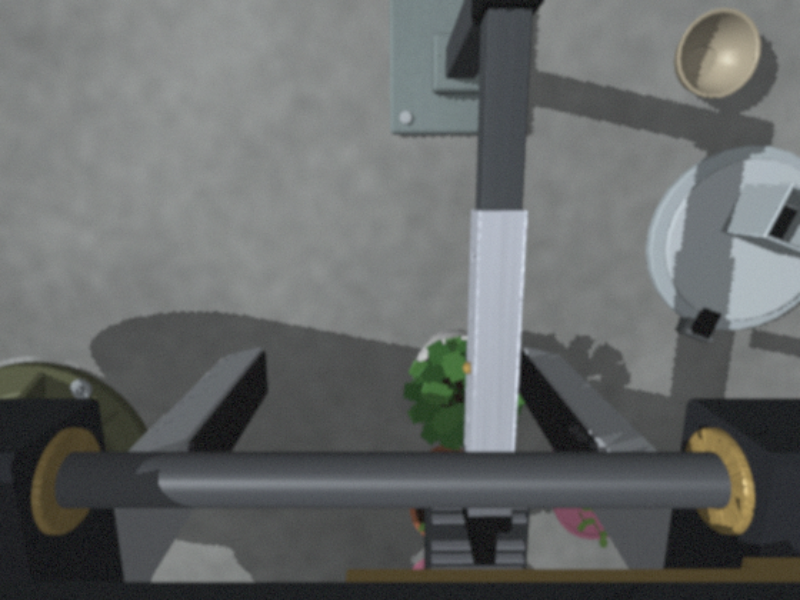

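```bash
python3 - <<'E'
from h import *
o,p=pickle.load(open("pics/w1.pkl","rb"))
im=p["image"].astype(int)
m=(im[...,0]-im[...,2]>50)&(np.indices(im.shape[:2])[0]<300)&(abs(np.indices(im.shape[:2])[1]-327)<8)&(np.indices(im.shape[:2])[0]>245)
vs,us=np.where(m);print(list(zip(us,vs)))
b=wray(p,o,(us.mean(),vs.mean()),.225);print("btn",b)
e=wray(p,o,(498*.7,210*.7),.239);print("end",e)
d=np.array([.2465,.9691]);n=np.array([.9691,-.2465])
print("latch from btn",b[:2]+.016*n,"from end",e[:2]-.1*d)
W=wcloud(p,o);q=W[(abs(W[...,2]-.239)<.006)&(W[...,0]>.4)]
q=q[(abs((q[:,:2]-[.494,.071])@n)<.03)]
f=cv2.fitLine(q[:,:2].astype(np.float32),cv2.DIST_HUBER,0,.01,.01).ravel();print(f,np.arctan2(f[1],f[0]),np.median(q[:,2]))
t=(np.array([.494,.071])-f[2:])@f[:2];print(f[2:]+f[:2]*t)
nn=(q[:,:2]-f[2:])@np.array([-f[1],f[0]]);print(np.percentile(nn,[2,98]))
E
```

```text
[(np.int64(325), np.int64(254)), (np.int64(326), np.int64(254)), (np.int64(327), np.int64(254)), (np.int64(325), np.int64(255)), (np.int64(326), np.int64(255)), (np.int64(327), np.int64(255)), (np.int64(328), np.int64(255)), (np.int64(324), np.int64(256)), (np.int64(325), np.int64(256)), (np.int64(326), np.int64(256)), (np.int64(327), np.int64(256)), (np.int64(328), np.int64(256)), (np.int64(324), np.int64(257)), (np.int64(325), np.int64(257)), (np.int64(326), np.int64(257)), (np.int64(327), np.int64(257)), (np.int64(328), np.int64(257)), (np.int64(324), np.int64(258)), (np.int64(325), np.int64(258)), (np.int64(326), np.int64(258)), (np.int64(327), np.int64(258)), (np.int64(328), np.int64(258)), (np.int64(324), np.int64(259)), (np.int64(325), np.int64(259)), (np.int64(326), np.int64(259)), (np.int64(327), np.int64(259)), (np.int64(328), np.int64(259)), (np.int64(325), np.int64(260)), (np.int64(326), np.int64(260)), (np.int64(327), np.int64(260)), (np.int64(328), np.int64(260))]
btn [0.47981697 0.07679119 0.225     ]
end [0.51779557 0.17063658 0.239     ]
latch from btn [0.49532257 0.07284719] from end [0.49314557 0.07372658]
[0.24660686 0.9691156  0.5137251  0.14738393] 1.3216189 0.23869711018154605
[0.49427048 0.07093117]
[-0.0136252   0.01342256]
```

Call:
servo_tool:
  rows:
    - [0.02, -0.025, 0, 0, 0, 0.005, 0.4]
    - [0.04, -0.05, 0, 0, 0, 0.005, 0.4]
    - [0.0497, -0.061, -0.015, 0, 0, 0.005, 0.4]
    - [0.0497, -0.061, -0.04, 0, 0, 0.005, 0.4]
    - [0.0497, -0.061, -0.07, 0, 0, 0.005, 0.4]
    - [0.0497, -0.061, -0.1, 0, 0, 0.005, 0.4]
    - [0.0497, -0.061, -0.128, 0, 0, 0.005, 0.4]
    - [0.0497, -0.061, -0.1286, 0, 0, 0.005, 0.4]
  newtons: 20

```text
time_s: 2.85
ee_pos: [0.4924, 0.0758, 0.201]
eef_rot: [-3.135, 0.002, 1.326]
force: [-0.8, 0.6, -1.0]
grip_width: 0.0658
```

```bash
python3 - <<'E'
from station import ctrl,cams
from h import *
o=ctrl.get_obs();p=cams.camera("wrist");pickle.dump((o,p),open("pics/w2.pkl","wb"))
print(o["time_s"],o["ee_pos"],o["eef_rot"],o["grip_width"],o["force"])
cv2.imwrite("pics/w2.png",cv2.resize(p["image"][:,:,::-1],(800,600)))
E
```

```text
2.85 [0.49236809 0.0757832  0.20100239] [-3.13463176e+00  2.40697589e-03  1.32627357e+00] 0.06582508586540912 [-0.83277939  0.64040476 -1.0185693 ]
```

View pics/w2.png

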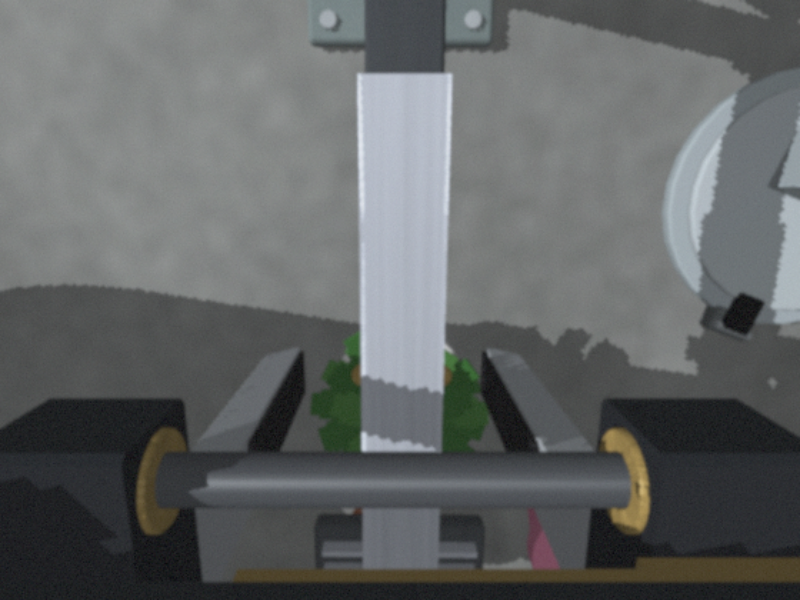

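```bash
python3 - <<'E'
from h import *
o,p=pickle.load(open("pics/w2.pkl","rb"))
im=p["image"].astype(int);I=np.indices(im.shape[:2])
for c in(251,312):
    m=(im[...,0]-im[...,2]>45)&(abs(I[0]-263)<12)&(abs(I[1]-c)<10)
    vs,us=np.where(m);b=wray(p,o,(us.mean(),vs.mean()),.225);print(len(us),us.mean(),vs.mean(),b)
E
```

```text
1 249.0 262.0 [0.47942352 0.07708931 0.225     ]
0 nan nan [nan nan nan]<stdin>:6: RuntimeWarning: Mean of empty slice.
  ret = ret.dtype.type(ret / rcount)
```

Call:
servo_tool:
  rows:
    - [0.001, -0.001, 0.004, 0, 0, -0.004, 0.1]
    - [0.002, -0.0015, 0.005, 0, 0, -0.004, 0.1]
    - [0.002, -0.0015, 0.005, 0, 0, -0.004, 0.1]
    - [0.002, -0.0015, 0.005, 0, 0, -0.004, 0.1]
    - [0.002, -0.0015, 0.005, 0, 0, -0.004, 0.1]
    - [0.002, -0.0015, 0.005, 0, 0, -0.004, 0.1]
    - [0.002, -0.0015, 0.005, 0, 0, -0.004, 0.1]
    - [0.002, -0.0015, 0.005, 0, 0, -0.004, 0.1]
  newtons: 20

```text
time_s: 3.57
ee_pos: [0.4955, 0.0743, 0.2091]
eef_rot: [-3.138, 0.001, 1.322]
force: [-0.5, 0.3, 0.3]
grip_width: 0.0517
```

Call:
servo_tool:
  rows:
    - [0, 0.001, -0.003, 0, 0, 0, -1]
    - [0, 0.001, -0.003, 0, 0, 0, -1]
    - [0, 0.001, -0.003, 0, 0, 0, -1]
    - [0, 0.001, -0.003, 0, 0, 0, -1]
    - [0, 0.001, -0.003, 0, 0, 0, -1]
    - [0, 0.001, -0.003, 0, 0, 0, -1]
    - [0, 0.001, -0.003, 0, 0, 0, -1]
    - [0, 0.001, -0.003, 0, 0, 0, -1]
  newtons: 20

```text
time_s: 4.23
ee_pos: [0.4956, 0.0752, 0.2061]
eef_rot: [-3.138, 0.001, 1.322]
force: [1.7, -0.2, -1.8]
grip_width: 0.0279
```

```bash
python3 - <<'E'
from station import ctrl,cams
from h import *
o=ctrl.get_obs();p=cams.camera("wrist");pickle.dump((o,p),open("pics/w3.pkl","wb"))
print(o["time_s"],o["ee_pos"],o["eef_rot"],o["grip_width"],o["force"])
cv2.imwrite("pics/w3.png",cv2.resize(p["image"][:,:,::-1],(800,600)))
E
```

```text
4.2333 [0.49560006 0.07520302 0.20613063] [-3.13801072e+00  1.31805640e-03  1.32189693e+00] 0.02794489573900632 [ 1.74669441 -0.22951644 -1.80978759]
```

View pics/w3.png

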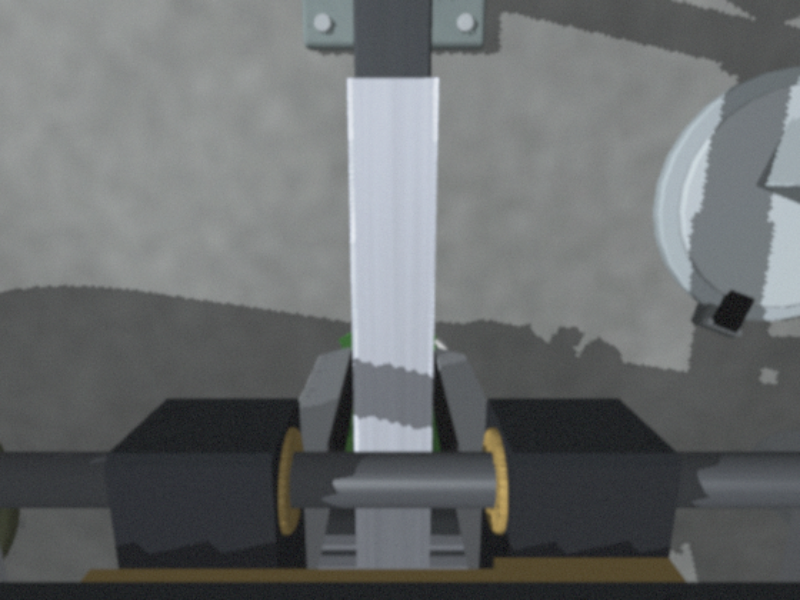

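Call:
servo_tool:
  rows:
    - [-0.0005, -0.0019, 0, 0, 0, 0, -1]
    - [-0.001, -0.0039, 0, 0, 0, 0, -1]
    - [-0.0015, -0.0058, 0, 0, 0, 0, -1]
    - [-0.002, -0.0078, 0, 0, 0, 0, -1]
    - [-0.0025, -0.0097, 0, 0, 0, 0, -1]
    - [-0.003, -0.0116, 0, 0, 0, 0, -1]
    - [-0.0035, -0.0136, 0, 0, 0, 0, -1]
    - [-0.004, -0.0155, 0, 0, 0, 0, -1]
  newtons: 20

```text
time_s: 4.95
ee_pos: [0.4926, 0.0633, 0.2067]
eef_rot: [-3.14, -0.006, 1.324]
force: [9.9, 26.7, -1.3]
grip_width: 0.028
```

```bash
cat > snap.py <<'E'
import sys
from station import ctrl,cams
from h import *
n=sys.argv[1]
o=ctrl.get_obs();p=cams.camera("wrist");pickle.dump((o,p),open(f"pics/{n}.pkl","wb"))
f=np.array(o["force"]);d=np.array([.2465,.9691,0])
print(o["time_s"],o["ee_pos"],o["grip_width"],"F",f,"along",f@d)
im=p["image"];cv2.imwrite(f"pics/{n}.png",cv2.resize(im[:,:,::-1],(800,600)))
# sleeve inner end: bright->dark row along sleeve centre column
g=im.mean(2)[:, 265:285].mean(1); 
r=np.argmax(np.diff(g[:200])); print("edge row",r, g[max(0,r-2):r+4].round())
e=wray(p,o,(275,r+.5),.239);print("end",e,"travel",-((e[:2]-np.array([.494,.0725]))@d[:2])+.1)
E
python3 snap.py w4
```

```text
4.95 [0.49261257 0.06326494 0.20674362] 0.027964057446245503 F [ 9.87504116 26.72869254 -1.28658789] along 28.33697358396612
edge row 29 [ 82.  82. 102. 143. 182. 201.]
end [0.5197747  0.16774243 0.239     ] travel 0.0013470968805256306
```

View pics/w4.png

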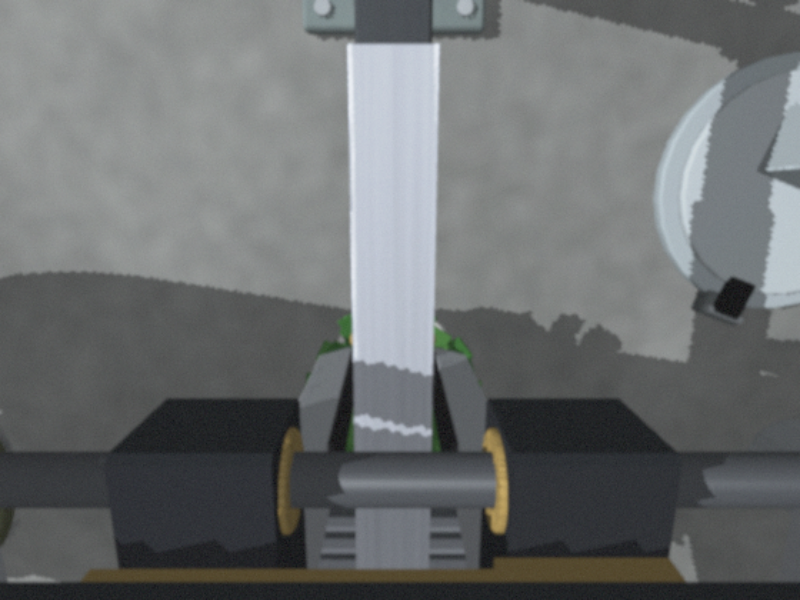

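```bash
python3 - <<'E'
from h import *
d=np.array([.2465,.9691])
for n in("w2","w3","w4"):
    o,p=pickle.load(open(f"pics/{n}.pkl","rb"));im=p["image"]
    c=275 if n!="w2" else 283
    g=im.mean(2)[:,c-10:c+10].mean(1);r=np.argmax(np.diff(g[:100]))
    # subpixel at mid level
    lo,hi=g[r-3],g[r+4];k=np.where(g[r-3:r+5]>(lo+hi)/2)[0][0]+r-3;s=k-1+((lo+hi)/2-g[k-1])/(g[k]-g[k-1])
    e=wray(p,o,(c,s),.239);print(n,s,e,(e[:2]-[.494,.0725])@d, o["ee_pos"])
# bracket rows: foot bolts as fixed reference
o,p=pickle.load(open("pics/w4.pkl","rb"))
im=p["image"][:,:,::-1];cv2.imwrite("pics/w4c.png",cv2.resize(im[210:320,200:350],(800,587),interpolation=cv2.INTER_CUBIC))
E
```

```text
w2 50.70977558006847 [0.52039253 0.17013327 0.239     ] 0.10112215609013571 [0.49236809 0.0757832  0.20100239]
w3 54.023529411764706 [0.52054848 0.16999961 0.239     ] 0.10103107683132755 [0.49560006 0.07520302 0.20613063]
w4 30.026304713804713 [0.51972335 0.16753926 0.239     ] 0.0984433569102142 [0.49261257 0.06326494 0.20674362]
```

View pics/w4c.png

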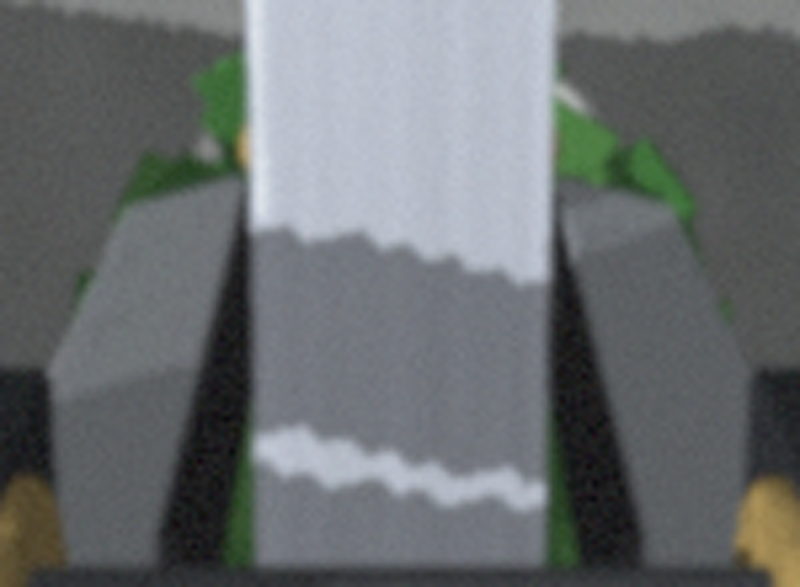

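Call:
servo_tool:
  rows:
    - [0, 0, 0, 0, 0, 0, -0.05]
    - [0, 0, 0, 0, 0, 0, -0.05]
    - [0, 0, 0, 0, 0, 0, -0.05]
    - [0.0033, 0.0131, 0, 0, 0, 0, -0.05]
    - [0.0033, 0.0131, 0, 0, 0, 0, -0.05]
    - [0.0033, 0.0131, 0, 0, 0, 0, -0.05]
    - [0.0033, 0.0131, 0, 0, 0, 0, -0.05]
    - [0.0033, 0.0131, 0, 0, 0, 0, -0.05]
  newtons: 35

```text
time_s: 5.67
ee_pos: [0.4957, 0.0757, 0.2067]
eef_rot: [-3.14, -0.006, 1.323]
force: [0.5, -0.0, -0.4]
grip_width: 0.0444
```

```bash
cat > snap.py <<'E'
import sys
from station import ctrl,cams
from h import *
n=sys.argv[1]
o=ctrl.get_obs();p=cams.camera("wrist");pickle.dump((o,p),open(f"pics/{n}.pkl","wb"))
f=np.array(o["force"]);d=np.array([.2465,.9691])
L=np.array([.495,.073])
print(o["time_s"],o["ee_pos"],o["eef_rot"],"w",o["grip_width"],"F",f,"along",f[:2]@d,"tcp rel latch",(o["ee_pos"][:2]-L)@d,(o["ee_pos"][:2]-L)@[.9691,-.2465])
im=p["image"];cv2.imwrite(f"pics/{n}.png",cv2.resize(im[:,:,::-1],(800,600)))
c=275;g=im.mean(2)[:,c-10:c+10].mean(1);r=np.argmax(np.diff(g[:250]));
lo,hi=g[max(r-3,0)],g[r+4];k=max(np.where(g[max(r-3,0):r+5]>(lo+hi)/2)[0][0]+max(r-3,0),1);s=k-1+((lo+hi)/2-g[k-1])/(g[k]-g[k-1])
e=wray(p,o,(c,s),.239);print("row",s,"travel",.1011-(e[:2]-[.494,.0725])@d)
cv2.imwrite(f"pics/{n}c.png",cv2.resize(im[200:320,200:360,::-1],(800,600),interpolation=cv2.INTER_CUBIC))
E
python3 snap.py w5
```

```text
5.6667 [0.49572586 0.07566923 0.20671972] [-3.13960427 -0.00609744  1.32327106] w 0.04440857031418316 F [ 0.49669232 -0.00130439 -0.38391207] along 0.12117057392041625 tcp rel latch 0.00276567589391658 4.546414494221226e-05
row 57.705998563218394 travel 0.001071480079587489
```

View pics/w5c.png

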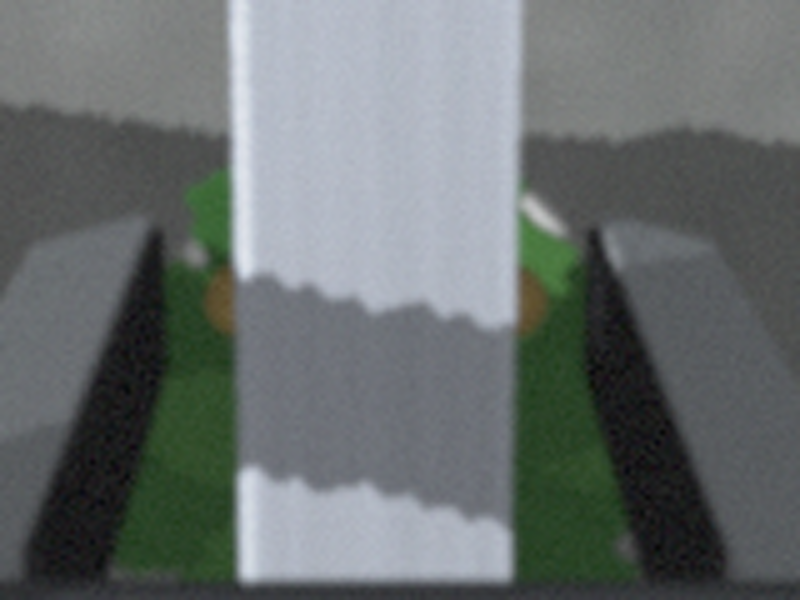

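```bash
python3 - <<'E'
from h import *
d=np.array([.2465,.9691]);n=np.array([.9691,-.2465])
o,p=pickle.load(open("pics/w5.pkl","rb"))
for u in(244.5,306):
    b=wray(p,o,(u,260.5),.225)[:2]-o["ee_pos"][:2];print(b@d,b@n)
E
```

```text
-0.003325882152680301 -0.01586139201532113
-0.003260481768005942 0.017556381751152775
```

Call:
servo_tool:
  rows:
    - [0, 0, 0, 0, 0, 0, -1]
    - [0, 0, 0, 0, 0, 0, -1]
    - [0, 0, 0, 0, 0, 0, -1]
    - [0, 0, 0, 0, 0, 0, -1]
    - [-0.0003, -0.001, 0, 0, 0, 0, -1]
    - [-0.0005, -0.002, 0, 0, 0, 0, -1]
    - [-0.0008, -0.003, 0, 0, 0, 0, -1]
    - [-0.001, -0.004, 0, 0, 0, 0, -1]
  newtons: 35

```text
time_s: 6.38
ee_pos: [0.4955, 0.0744, 0.2069]
eef_rot: [-3.141, -0.012, 1.324]
force: [8.4, 25.2, -2.9]
grip_width: 0.0275
```

```bash
python3 snap.py w6
```

```text
6.3833 [0.49547656 0.07438315 0.20693379] [-3.14061229 -0.01217459  1.32417259] w 0.027500105575487526 F [ 8.38977538 25.18744099 -2.89467126] along 26.47722869009944 tcp rel latch 0.0014578842857655384 0.00012088860553236803
row 57.030959752321984 travel 0.0021340706858478248
```

View pics/w6c.png

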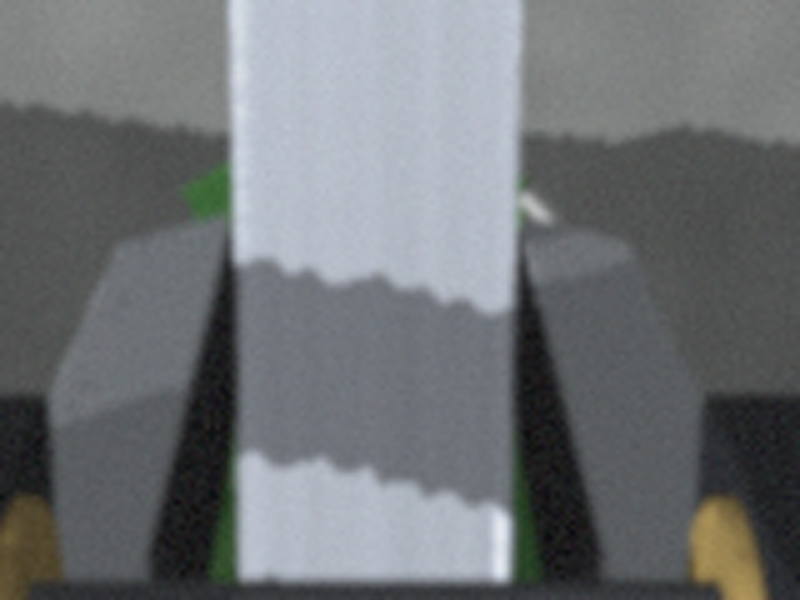

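Call:
servo_tool:
  rows:
    - [-0.0007, -0.0027, 0, 0, 0, 0, -1]
    - [-0.0007, -0.0027, 0, 0, 0, 0, -1]
    - [-0.0008, -0.003, 0, 0, 0, 0, -1]
    - [-0.0008, -0.0032, 0, 0, 0, 0, -1]
    - [-0.0009, -0.0034, 0, 0, 0, 0, -1]
    - [-0.0009, -0.0036, 0, 0, 0, 0, -1]
    - [-0.0009, -0.0038, 0, 0, 0, 0, -1]
    - [-0.001, -0.004, 0, 0, 0, 0, -1]
  newtons: 45

```text
time_s: 7.1
ee_pos: [0.4955, 0.0742, 0.207]
eef_rot: [3.141, -0.02, 1.326]
force: [10.9, 30.3, -5.7]
grip_width: 0.0273
```

```bash
python3 snap.py w7
```

```text
7.1 [0.4954579  0.07417609 0.20695712] [ 3.14144351 -0.02006682  1.32594897] w 0.027288410083951643 F [10.85349959 30.25859984 -5.71718682] along 31.998996757545353 tcp rel latch 0.0012526259101939006 0.0001538469889513348
row 57.32297514033681 travel 0.0025469412363280097
```

```bash
python3 - <<'E'
from station import ctrl,cams
from h import *
print(ctrl.hold_point_z,[a for a in dir(ctrl) if a[0]!='_'],[a for a in dir(cams) if a[0]!='_'])
for n in ("side","top"):
    p=cams.camera(n); pickle.dump(p,open(f"pics/{n}1.pkl","wb"))
    a=p["image"][:,:,::-1]
    a=a[170:290,210:370] if n=="side" else a[170:290,220:380]
    cv2.imwrite(f"pics/{n}1.png",cv2.resize(a,(800,600),interpolation=cv2.INTER_CUBIC))
o=ctrl.get_obs();print(o["force"],o["moment"])
E
```

```text
-0.0188 ['MotionError', 'get_obs', 'hold_point_z'] ['camera', 'place_of', 'spot_in']
[10.06935795 28.4217854  -5.1986147 ] [ 5.21256136 -1.85330755 -0.19001869]
```

View pics/side1.png

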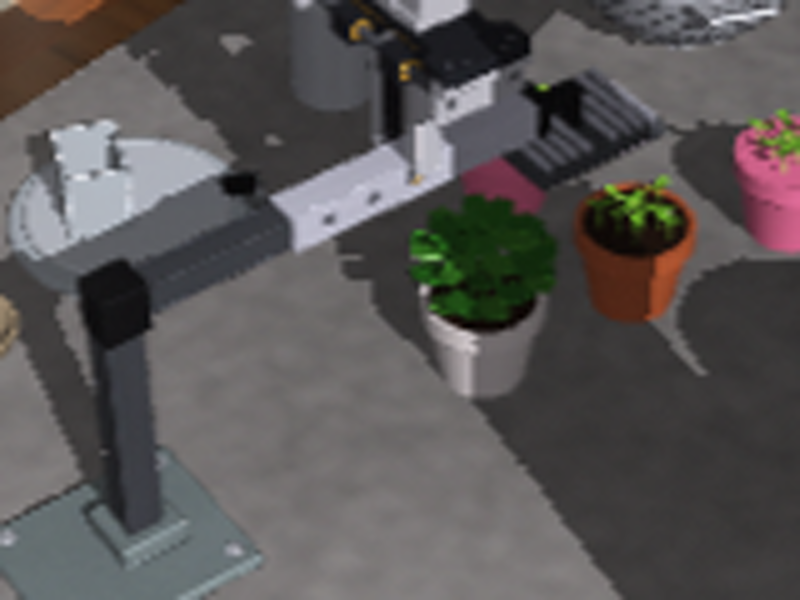

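View pics/w7.png

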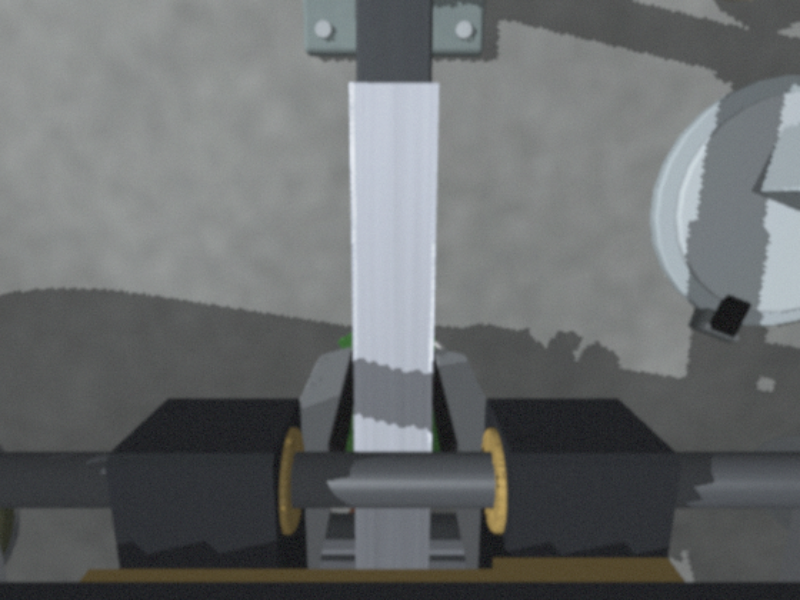

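```bash
python3 - <<'E'
from h import *
p=pickle.load(open("pics/side1.pkl","rb"))
a=p["image"][180:220,270:325,::-1]
cv2.imwrite("pics/side1z.png",cv2.resize(a,(800,582),interpolation=cv2.INTER_NEAREST))
R=cv2.Rodrigues(np.array(p["rvec"]))[0];t=np.array(p["tvec"]).ravel()
d=np.array([.2465,.9691,0]);n=np.array([.9691,-.2465,0]);L=np.array([.495,.073,.225])
def pr(q):
    c=R@q+t;u=p["fx"]*c[0]/c[2]+p["cx"];v=p["fy"]*c[1]/c[2]+p["cy"];return round((u-270)*800/55),round((v-180)*582/40)
print("cam",-R.T@t)
print("near btn",pr(L-.016*n))
T=np.array([.49546,.07418,.207])
for s in(.008,-.008):
    for w in(.014,.0275): print("tip",s,w,pr(T+s*d-w*n))
E
```

```text
cam [-0.32411923  1.03003005  1.2682073 ]
near btn (352, 370)
tip 0.008 0.014 (314, 441)
tip 0.008 0.0275 (349, 472)
tip -0.008 0.014 (371, 415)
tip -0.008 0.0275 (406, 445)
```

View pics/side1z.png

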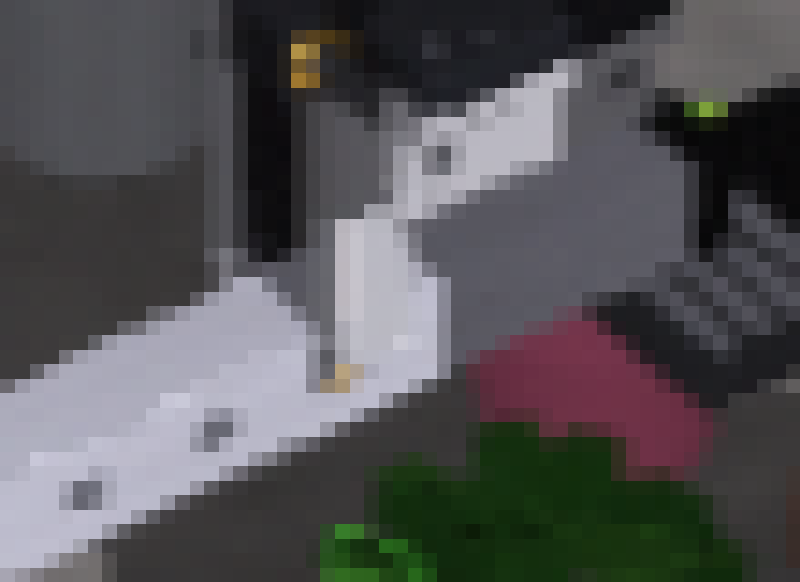

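```bash
python3 - <<'E'
from h import *
o,p=pickle.load(open("pics/w7.pkl","rb"))
H=np.array(p["hand_eye"]);Hi=np.linalg.inv(H)
d=p["depth"];v,u=np.mgrid[:420,:560]
c=np.stack([(u-p["cx"])/p["fx"]*d,(v-p["cy"])/p["fy"]*d,d],-1)@H[:3,:3].T+H[:3,3]
for col in (316,322,328,334,338):
  print(col,[(r,*(c[r,col]*1000).round(0)) for r in range(246,300,6)])
for q in([.008,.015,0],[.008,.027,0],[.008,.015,-.019],[.008,.015,-.04]):
    x=Hi@np.array(q+[1]);print(q,p["fx"]*x[0]/x[2]+p["cx"],p["fy"]*x[1]/x[2]+p["cy"])
s=pickle.load(open("pics/side1.pkl","rb"));W=cloud(s)
dd=np.array([.2465,.9691]);n=np.array([.9691,-.2465])
for r in range(196,212):
    print(r,[(*( (np.array([(W[r,k,:2]-[.495,.073])@dd,(W[r,k,:2]-[.495,.073])@n,W[r,k,2]])*1000).round(0)),) for k in (291,293,295,297,299)])
E
```

```text
316 [(246, np.float64(-68.0), np.float64(50.0), np.float64(205.0)), (252, np.float64(8.0), np.float64(21.0), np.float64(-36.0)), (258, np.float64(8.0), np.float64(20.0), np.float64(-45.0)), (264, np.float64(8.0), np.float64(19.0), np.float64(-52.0)), (270, np.float64(8.0), np.float64(18.0), np.float64(-59.0)), (276, np.float64(8.0), np.float64(17.0), np.float64(-67.0)), (282, np.float64(8.0), np.float64(17.0), np.float64(-72.0)), (288, np.float64(8.0), np.float64(16.0), np.float64(-77.0)), (294, np.float64(6.0), np.float64(16.0), np.float64(-79.0))]
322 [(246, np.float64(-68.0), np.float64(57.0), np.float64(205.0)), (252, np.float64(8.0), np.float64(24.0), np.float64(-36.0)), (258, np.float64(8.0), np.float64(22.0), np.float64(-45.0)), (264, np.float64(8.0), np.float64(22.0), np.float64(-52.0)), (270, np.float64(8.0), np.float64(20.0), np.float64(-60.0)), (276, np.float64(7.0), np.float64(20.0), np.float64(-65.0)), (282, np.float64(8.0), np.float64(19.0), np.float64(-71.0)), (288, np.float64(8.0), np.float64(18.0), np.float64(-77.0)), (294, np.float64(8.0), np.float64(18.0), np.float
[... 5951 characters left out ...]
64(-151.0), np.float64(175.0), np.float64(3.0)), (np.float64(-157.0), np.float64(171.0), np.float64(3.0))]
210 [(np.float64(-129.0), np.float64(186.0), np.float64(1.0)), (np.float64(-139.0), np.float64(187.0), np.float64(-4.0)), (np.float64(-140.0), np.float64(174.0), np.float64(4.0)), (np.float64(-150.0), np.float64(174.0), np.float64(-1.0)), (np.float64(-154.0), np.float64(167.0), np.float64(2.0))]
211 [(np.float64(-129.0), np.float64(186.0), np.float64(-4.0)), (np.float64(-137.0), np.float64(185.0), np.float64(-7.0)), (np.float64(-135.0), np.float64(167.0), np.float64(6.0)), (np.float64(-63.0), np.float64(55.0), np.float64(120.0)), (np.float64(-150.0), np.float64(161.0), np.float64(3.0))]
```

```bash
python3 - <<'E'
from h import *
o,p=pickle.load(open("pics/w7.pkl","rb"))
H=np.array(p["hand_eye"]);d=p["depth"];v,u=np.mgrid[:420,:560]
c=np.stack([(u-p["cx"])/p["fx"]*d,(v-p["cy"])/p["fy"]*d,d],-1)@H[:3,:3].T+H[:3,3]
for (r,k) in((320,275),(330,275),(340,275),(350,275),(402,275),(410,275),(300,130),(340,130),(300,420),(380,130)):print(r,k,(c[r,k]*1000).round())
m=(d>0)&(abs(c[...,0]-.008)<.003)&(abs(c[...,1])<.06);print("finger max tool z",np.percentile(c[m][:,2],[50,90,98,99.5]))
# w5 open fingers
o,p=pickle.load(open("pics/w2.pkl","rb"));d=p["depth"]
c=np.stack([(u-p["cx"])/p["fx"]*d,(v-p["cy"])/p["fy"]*d,d],-1)@H[:3,:3].T+H[:3,3]
for s in(1,-1):
    m=(d>0)&(c[...,0]>-.012)&(c[...,0]<.012)&(s*c[...,1]>.025)&(s*c[...,1]<.075)&(c[...,2]<.05);q=c[m];print(s,len(q),"max z",q[:,2].max(),np.percentile(q[:,2],[90,99]))
    for z in(-.09,-.08,-.07,-.06,-.05,-.04,-.035,-.03,-.025):
        k=abs(q[:,2]-z)<.003
        if k.any():print("z",z,"x",q[k,0].min().round(3),q[k,0].max().round(3),"y",q[k,1].min().round(3),q[k,1].max().round(3))
E
```

```text
320 275 [  26.    1. -133.]
330 275 [  26.    1. -136.]
340 275 [  24.    1. -137.]
350 275 [  22.    1. -137.]
402 275 [  17.    1. -146.]
410 275 [  65.    1. -201.]
300 130 [  32.  -29. -135.]
340 130 [  28.  -26. -143.]
300 420 [  32.   30. -135.]
380 130 [  20.  -27. -143.]
finger max tool z [-0.06637253 -0.03157759  0.20688709  0.20766876]
1 5365 max z -0.0210489804288628 [-0.04244528 -0.02486448]
z -0.09 x -0.011 0.009 y 0.033 0.046
z -0.08 x -0.004 0.008 y 0.033 0.045
z -0.07 x -0.008 0.008 y 0.033 0.045
z -0.06 x -0.01 0.008 y 0.033 0.046
z -0.05 x -0.01 0.008 y 0.033 0.045
z -0.04 x -0.01 0.008 y 0.033 0.045
z -0.035 x -0.01 0.008 y 0.033 0.045
z -0.03 x -0.01 0.008 y 0.033 0.045
z -0.025 x -0.01 0.008 y 0.033 0.042
-1 5844 max z -0.021215611059151873 [-0.04400866 -0.02527896]
z -0.09 x -0.011 0.009 y -0.045 -0.032
z -0.08 x -0.004 0.009 y -0.045 -0.032
z -0.07 x -0.008 0.008 y -0.045 -0.032
z -0.06 x -0.009 0.008 y -0.044 -0.032
z -0.05 x -0.01 0.008 y -0.044 -0.032
z -0.04 x -0.01 0.008 y -0.045 -0.032
z -0.035 x -0.01 0.008 y -0.044 -0.032
z -0.03 x -0.01 0.008 y -0.044 -0.032
z -0.025 x -0.01 0.008 y -0.041 -0.032
```

Call:
servo_tool:
  rows:
    - [0, 0.0007, 0, 0, 0, 0, -0.1]
    - [0, 0.0007, 0, 0, 0, 0, -0.1]
    - [0, 0.0007, 0, -0.01, 0.0025, -0.002, -0.1]
    - [0, 0.0007, -0.005, -0.0194, 0.0048, -0.004, -0.1]
    - [0, 0.0007, -0.013, -0.0194, 0.0048, -0.004, -0.1]
    - [0, 0.0007, -0.02, -0.0194, 0.0048, -0.004, -0.1]
    - [0, 0.0007, -0.026, -0.0194, 0.0048, -0.004, -0.1]
    - [0, 0.0007, -0.026, -0.0194, 0.0048, -0.004, -0.1]
  newtons: 20

```text
time_s: 7.92
ee_pos: [0.4948, 0.0747, 0.1792]
eef_rot: [-3.139, 0.001, 1.322]
force: [0.1, 0.9, -0.9]
grip_width: 0.0422
```

```bash
cat > sz.py <<'E'
import sys
from station import cams
from h import *
n=sys.argv[1];p=cams.camera("side");pickle.dump(p,open(f"pics/{n}.pkl","wb"))
cv2.imwrite(f"pics/{n}.png",cv2.resize(p["image"][175:235,250:330,::-1],(800,600),interpolation=cv2.INTER_NEAREST))
E
python3 snap.py w8; python3 sz.py s8
```

```text
7.9167 [0.49478376 0.07472282 0.17919717] [-3.13946255e+00  7.54570644e-04  1.32178369e+00] w 0.04218174412880084 F [ 0.08731593  0.88179934 -0.8560889 ] along 0.8760751133082634 tcp rel latch 0.0016162768879091727 -0.0006342363127138089
row 39.57480620155039 travel 0.0011466298716459739
```

View pics/s8.png

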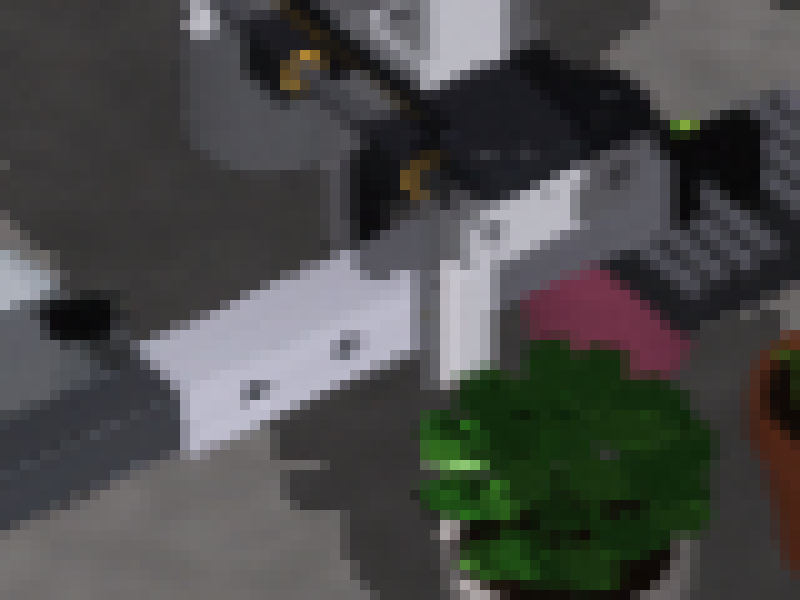

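View pics/w8c.png

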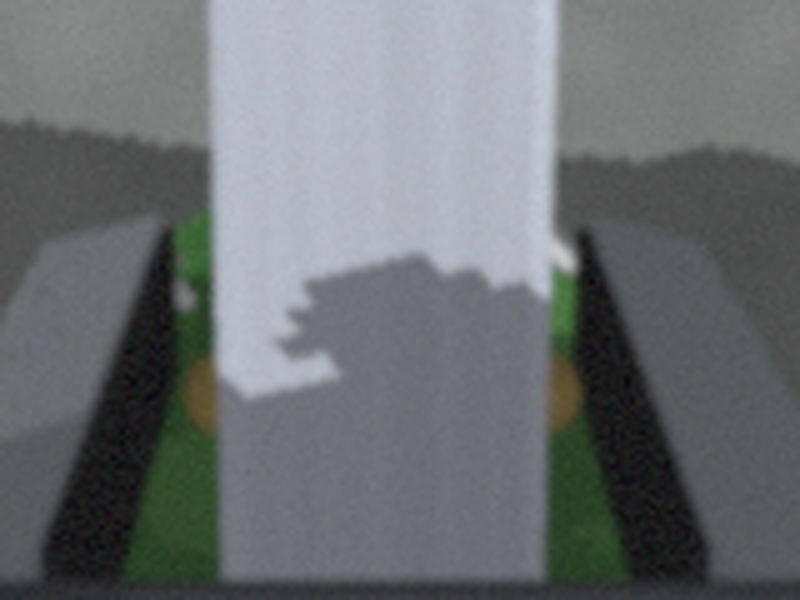

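Call:
servo_tool:
  rows:
    - [0.0005, 0.0005, 0.001, 0, 0, 0, -1]
    - [0.0005, 0.0005, 0.001, 0, 0, 0, -1]
    - [0.0005, 0.0005, 0.001, 0, 0, 0, -1]
    - [0.0005, 0.0005, 0.001, 0, 0, 0, -1]
    - [0.0005, 0.0005, 0.001, 0, 0, 0, -1]
    - [0.0005, 0.0005, 0.001, 0, 0, 0, -1]
    - [0.0005, 0.0005, 0.001, 0, 0, 0, -1]
    - [0.0005, 0.0005, 0.001, 0, 0, 0, -1]
  newtons: 20

```text
time_s: 8.68
ee_pos: [0.4957, 0.0754, 0.182]
eef_rot: [-3.141, 0.0, 1.322]
force: [-5.4, 0.7, 6.2]
grip_width: 0.028
```

Call:
servo_tool:
  rows:
    - [-0.0005, -0.0019, 0, 0, 0, 0, -1]
    - [-0.001, -0.0039, 0, 0, 0, 0, -1]
    - [-0.0015, -0.0058, 0, 0, 0, 0, -1]
    - [-0.002, -0.0078, 0, 0, 0, 0, -1]
    - [-0.0025, -0.0097, 0, 0, 0, 0, -1]
    - [-0.003, -0.0116, 0, 0, 0, 0, -1]
    - [-0.003, -0.0116, 0, 0, 0, 0, -1]
    - [-0.003, -0.0116, 0, 0, 0, 0, -1]
  newtons: 20

```text
time_s: 9.35
ee_pos: [0.4927, 0.0636, 0.182]
eef_rot: [-3.141, 0.0, 1.322]
force: [-2.7, 0.2, 1.7]
grip_width: 0.0279
```

```bash
python3 snap.py w9; python3 sz.py s9
```

```text
9.35 [0.49274584 0.06362958 0.18197601] [-3.14129382e+00  2.78542716e-04  1.32180605e+00] w 0.02785600461265049 F [-2.65652287  0.19498106  1.67147095] along -0.4658767410404264 tcp rel latch -0.00963652716824465 0.00012529843562993442
row 43.55271141448616 travel 0.013136012436051211
```

View pics/w9c.png

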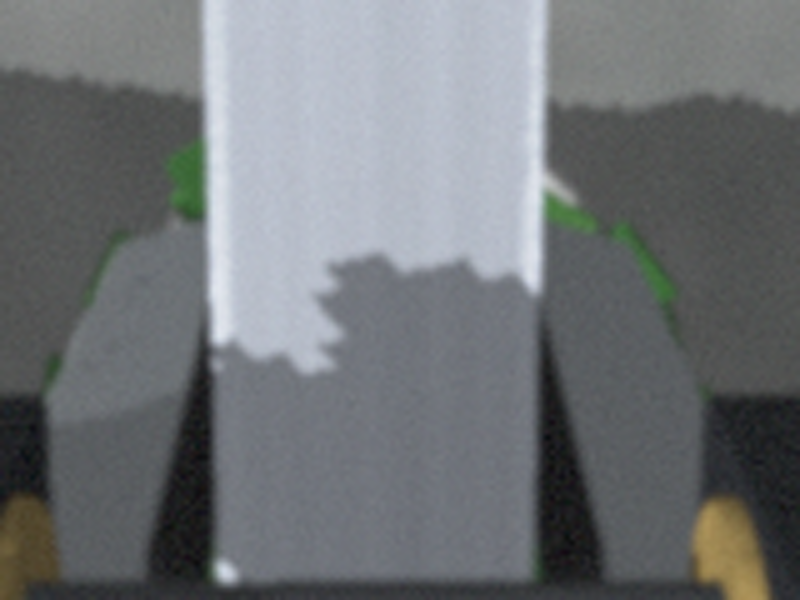

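Call:
servo_tool:
  rows:
    - [-0.0005, -0.0019, 0, 0, 0, 0, -1]
    - [-0.001, -0.0039, 0, 0, 0, 0, -1]
    - [-0.0015, -0.0058, 0, 0, 0, 0, -1]
    - [-0.002, -0.0078, 0, 0, 0, 0, -1]
    - [-0.0025, -0.0097, 0, 0, 0, 0, -1]
    - [-0.003, -0.0116, 0, 0, 0, 0, -1]
    - [-0.0035, -0.0136, 0, 0, 0, 0, -1]
    - [-0.004, -0.0155, 0, 0, 0, 0, -1]
  newtons: 20

```text
time_s: 10.12
ee_pos: [0.489, 0.0487, 0.182]
eef_rot: [3.142, -0.001, 1.322]
force: [0.9, 6.6, 0.7]
grip_width: 0.028
```

Call:
servo_tool:
  rows:
    - [-0.0003, -0.0012, 0, 0, 0, 0, -1]
    - [-0.0006, -0.0024, 0, 0, 0, 0, -1]
    - [-0.0009, -0.0036, 0, 0, 0, 0, -1]
    - [-0.0012, -0.0048, 0, 0, 0, 0, -1]
    - [-0.0015, -0.006, 0, 0, 0, 0, -1]
    - [-0.0018, -0.0072, 0, 0, 0, 0, -1]
    - [-0.0018, -0.0072, 0, 0, 0, 0, -1]
    - [-0.0018, -0.0072, 0, 0, 0, 0, -1]
  newtons: 15

```text
time_s: 10.78
ee_pos: [0.487, 0.0412, 0.182]
eef_rot: [-3.141, -0.001, 1.322]
force: [-3.9, -1.2, 2.7]
grip_width: 0.028
```

```bash
python3 snap.py w10
```

```text
10.7833 [0.48704319 0.04115794 0.18198769] [-3.14146314e+00 -5.72617193e-04  1.32181639e+00] w 0.028034896425226195 F [-3.85062768 -1.17136051  2.7358982 ] along -2.0843451920318192 tcp rel latch -0.03281949481337681 0.0001381245685143743
row 43.56875449964003 travel 0.03635162174838104
```

Call:
servo_tool:
  rows:
    - [-0.0003, -0.0012, 0, 0, 0, 0, -1]
    - [-0.0006, -0.0024, 0, 0, 0, 0, -1]
    - [-0.0009, -0.0036, 0, 0, 0, 0, -1]
    - [-0.0012, -0.0048, 0, 0, 0, 0, -1]
    - [-0.0015, -0.006, 0, 0, 0, 0, -1]
    - [-0.0015, -0.006, 0, 0, 0, 0, -1]
    - [-0.0015, -0.006, 0, 0, 0, 0, -1]
    - [-0.0015, -0.006, 0, 0, 0, 0, -1]
  newtons: 15

```text
time_s: 11.5
ee_pos: [0.4861, 0.0374, 0.1821]
eef_rot: [3.141, -0.005, 1.323]
force: [3.6, 18.7, -0.7]
grip_width: 0.0278
```

```bash
python3 snap.py w11
```

```text
11.5 [0.48614977 0.03744613 0.18207827] [ 3.14107772 -0.00508762  1.32284038] w 0.027845879395970777 F [ 3.61450319 18.70597508 -0.72269666] along 19.018935486145025 tcp rel latch -0.03663683915213752 0.00018727634876666247
row 36.03470490440565 travel 0.03771619596481936
```

View pics/w11c.png

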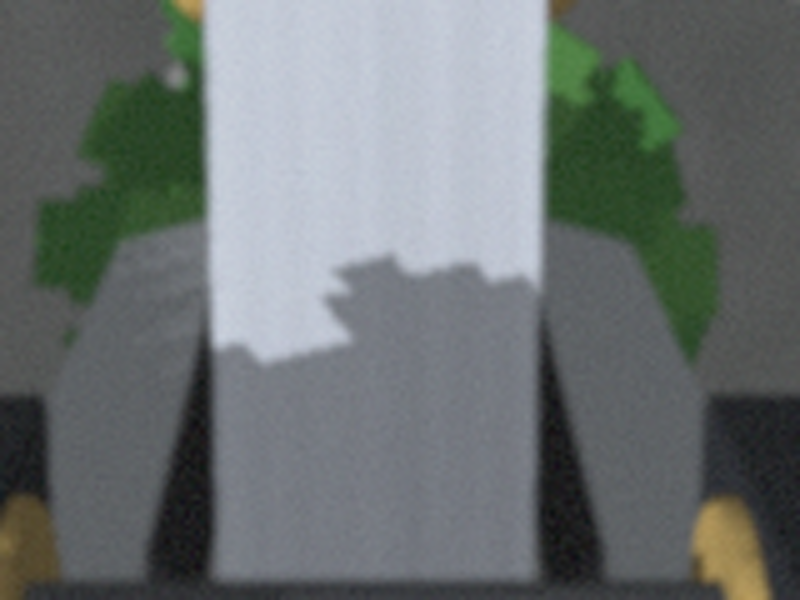

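Call:
servo_tool:
  rows:
    - [0, 0, 0, 0, 0, 0, -0.1]
    - [0, 0, 0, 0, 0, 0, -0.1]
    - [0, 0, 0, 0, 0, 0, -0.1]
    - [0.003, 0.0125, 0, -0.005, 0.001, 0, -0.1]
    - [0.006, 0.025, 0, -0.005, 0.001, 0, -0.1]
    - [0.0095, 0.038, 0, -0.005, 0.001, 0, -0.1]
    - [0.0095, 0.038, 0, -0.005, 0.001, 0, -0.1]
    - [0.0095, 0.038, 0, -0.005, 0.001, 0, -0.1]
  newtons: 20

```text
time_s: 12.22
ee_pos: [0.4956, 0.0753, 0.1819]
eef_rot: [3.141, 0.0, 1.324]
force: [-0.7, -0.5, 0.6]
grip_width: 0.0423
```

```bash
python3 snap.py w12
```

```text
12.2167 [0.49560936 0.07531519 0.18188004] [3.14095384e+00 4.55818397e-04 1.32360939e+00] w 0.04233220780164496 F [-0.67565211 -0.50259581  0.5612706 ] along -0.6536138440517544 tcp rel latch 0.002393862665620336 1.9838949356476853e-05
row 142.58039438756163 travel 0.03721742574805506
```

View pics/w12c.png

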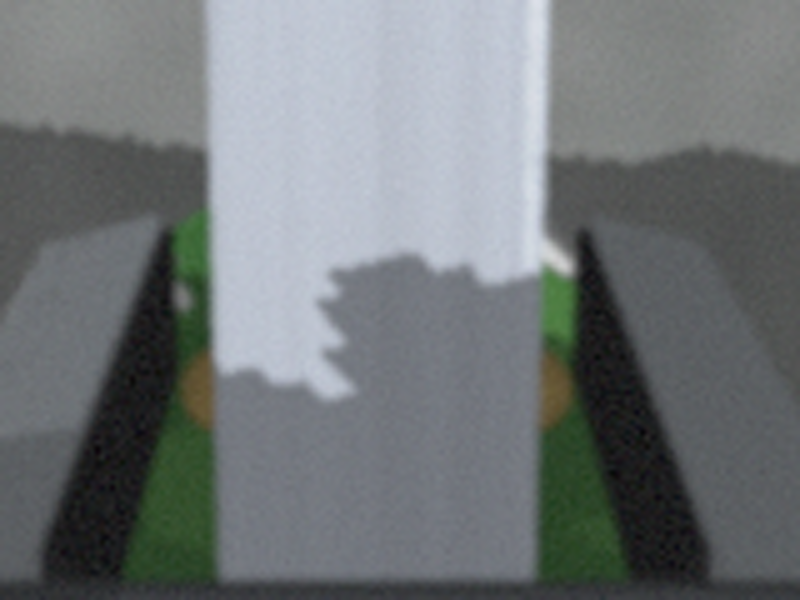

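Both buttons are out at the second pair of holes (crop 198,390 and 558,390), and the pads sit at them as before. Pinching and drawing again.

Call:
servo_tool:
  rows:
    - [0, 0, 0, 0, 0, -0.002, -1]
    - [0, 0, 0, 0, 0, -0.002, -1]
    - [0, 0, 0, 0, 0, -0.002, -1]
    - [0, 0, 0, 0, 0, -0.002, -1]
    - [0, 0, 0, 0, 0, -0.002, -1]
    - [0, 0, 0, 0, 0, -0.002, -1]
    - [0, 0, 0, 0, 0, -0.002, -1]
    - [0, 0, 0, 0, 0, -0.002, -1]
  newtons: 20

```text
time_s: 12.93
ee_pos: [0.4955, 0.0746, 0.1819]
eef_rot: [3.141, 0.001, 1.321]
force: [1.0, -5.8, -0.6]
grip_width: 0.0281
```

Call:
servo_tool:
  rows:
    - [-0.0005, -0.0019, 0, 0, 0, 0, -1]
    - [-0.001, -0.0039, 0, 0, 0, 0, -1]
    - [-0.0015, -0.0058, 0, 0, 0, 0, -1]
    - [-0.002, -0.0078, 0, 0, 0, 0, -1]
    - [-0.0025, -0.0097, 0, 0, 0, 0, -1]
    - [-0.003, -0.0116, 0, 0, 0, 0, -1]
    - [-0.0035, -0.0136, 0, 0, 0, 0, -1]
    - [-0.004, -0.0155, 0, 0, 0, 0, -1]
  newtons: 20

```text
time_s: 13.6
ee_pos: [0.4918, 0.0599, 0.1819]
eef_rot: [3.14, -0.001, 1.321]
force: [4.0, 6.0, -2.0]
grip_width: 0.028
```

```bash
python3 snap.py w13
```

```text
13.6 [0.49183686 0.05987775 0.18193936] [ 3.14032378e+00 -8.64153846e-04  1.32138767e+00] w 0.02796398335222922 F [ 3.95676004  6.04079878 -1.95009748] along 6.8294794514740955 tcp rel latch -0.013496485075583096 0.00016923044598466218
row 139.5023130300694 travel 0.051995338352109184
```

Freed again (force only 7 N, travel ~51 mm). Continuing.

Call:
servo_tool:
  rows:
    - [-0.0005, -0.0019, 0, 0, 0, 0, -1]
    - [-0.001, -0.0039, 0, 0, 0, 0, -1]
    - [-0.0015, -0.0058, 0, 0, 0, 0, -1]
    - [-0.002, -0.0078, 0, 0, 0, 0, -1]
    - [-0.0025, -0.0097, 0, 0, 0, 0, -1]
    - [-0.003, -0.0116, 0, 0, 0, 0, -1]
    - [-0.0033, -0.013, 0, 0, 0, 0, -1]
    - [-0.0037, -0.0145, 0, 0, 0, 0, -1]
  newtons: 15

```text
time_s: 14.32
ee_pos: [0.4882, 0.0454, 0.1819]
eef_rot: [3.14, -0.001, 1.322]
force: [3.1, 1.6, -1.4]
grip_width: 0.0279
```

Call:
servo_tool:
  rows:
    - [-0.0003, -0.0012, 0, 0, 0, 0, -1]
    - [-0.0006, -0.0024, 0, 0, 0, 0, -1]
    - [-0.0009, -0.0036, 0, 0, 0, 0, -1]
    - [-0.0012, -0.0048, 0, 0, 0, 0, -1]
    - [-0.0015, -0.006, 0, 0, 0, 0, -1]
    - [-0.0018, -0.0072, 0, 0, 0, 0, -1]
    - [-0.0019, -0.0076, 0, 0, 0, 0, -1]
    - [-0.0019, -0.0076, 0, 0, 0, 0, -1]
  newtons: 15

```text
time_s: 14.98
ee_pos: [0.4865, 0.0389, 0.1819]
eef_rot: [3.14, -0.004, 1.322]
force: [5.4, 10.5, -3.1]
grip_width: 0.028
```

```bash
python3 snap.py w14
```

```text
14.9833 [0.48653928 0.03894322 0.18194305] [ 3.13990486 -0.00403619  1.32201367] w 0.02803679240977489 F [ 5.42843777 10.49606031 -3.13426783] along 11.509841956361644 tcp rel latch -0.03508999221367419 0.00019570798536792326
row 138.9280331574981 travel 0.07355059167668052
```

View pics/w14.png

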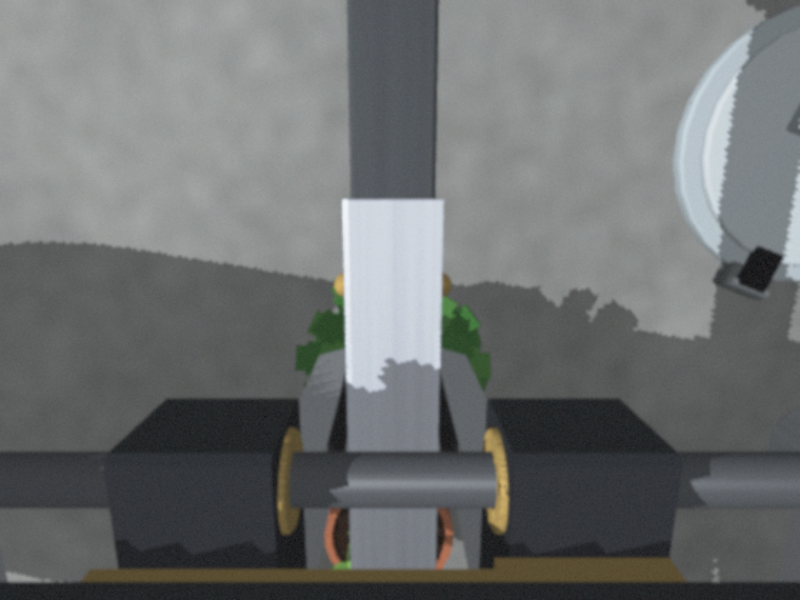

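Call:
servo_tool:
  rows:
    - [0, 0, 0, 0, 0, 0, 0.1]
    - [0, 0, 0, 0, 0, 0, 0.1]
    - [0, 0, 0, 0, 0, 0, 0.1]
    - [0, 0, 0, 0, 0, 0, 0.1]
    - [0, 0, 0.02, 0, 0, 0, 0.1]
    - [0, 0, 0.05, 0, 0, 0, 0.1]
    - [0, 0, 0.085, 0, 0, 0, 0.1]
    - [0, 0, 0.12, 0, 0, 0, 0.1]

```text
time_s: 15.7
ee_pos: [0.4861, 0.0387, 0.3033]
eef_rot: [3.141, -0.004, 1.322]
force: [0.4, -0.1, 0.7]
grip_width: 0.0516
```

Call:
servo_tool:
  rows:
    - [-0.01, 0.01, 0.02, 0, 0, 0, 0.1]
    - [-0.03, 0.04, 0.03, 0, 0, 0, 0.1]
    - [-0.05, 0.07, 0.03, 0, 0, 0, 0.1]
    - [-0.07, 0.1, 0.03, 0, 0, 0, 0.1]
    - [-0.09, 0.13, 0.03, 0, 0, 0, 0.1]
    - [-0.11, 0.16, 0.03, 0, 0, 0, 0.1]
    - [-0.13, 0.19, 0.03, 0, 0, 0, 0.1]
    - [-0.13, 0.19, 0.03, 0, 0, 0, 0.1]

```text
time_s: 16.37
ee_pos: [0.3533, 0.2321, 0.3337]
eef_rot: [3.141, -0.005, 1.326]
force: [-0.7, -0.5, -0.1]
grip_width: 0.0513
```

```bash
python3 - <<'E'
from station import ctrl,cams
from h import *
ims=[]
d=np.array([.2465,.9691]);n=np.array([.9691,-.2465])
for k,(a,b,c,e) in {"side":(160,250,220,340),"top":(180,270,220,340)}.items():
    p=cams.camera(k);pickle.dump(p,open(f"pics/{k}2.pkl","wb"))
    cv2.imwrite(f"pics/{k}2.png",cv2.resize(p["image"][a:b,c:e,::-1],(800,600),interpolation=cv2.INTER_CUBIC))
    for t in("lamp_head","seedling_pot","basil_pot","sleeve_mid"):
        z={"lamp_head":.181,"sleeve_mid":.225}.get(t,0)
        for r in cams.place_of(p,t)[:3]:
            w=ray(p,r["at"],z);print(k,t,round(r["p"],2),w.round(4),"along",((w[:2]-[.495,.073])@d).round(4),((w[:2]-[.495,.073])@n).round(4))
print(ctrl.get_obs()["force"],ctrl.get_obs()["time_s"])
E
```

```text
side lamp_head 0.84 [ 0.4418 -0.1244  0.181 ] along -0.2044 -0.0029
side seedling_pot 0.9 [ 0.3886 -0.2552  0.    ] along -0.3443 -0.0222
side seedling_pot 0.59 [ 0.4446 -0.1156  0.    ] along -0.1952 -0.0023
side seedling_pot 0.47 [ 0.5806 -0.1497  0.    ] along -0.1948 0.1378
side basil_pot 0.81 [0.491  0.0065 0.    ] along -0.0655 0.0125
side sleeve_mid 0.68 [ 4.77e-01 -1.00e-04  2.25e-01] along -0.0753 0.0006
side sleeve_mid 0.66 [0.5027 0.5654 0.225 ] along 0.4791 -0.114
top lamp_head 0.68 [0.6487 0.4114 0.181 ] along 0.3658 0.0656
top lamp_head 0.62 [ 0.4342 -0.1215  0.181 ] along -0.2035 -0.0109
top seedling_pot 0.89 [ 0.5908 -0.1605  0.    ] along -0.2027 0.1504
top seedling_pot 0.75 [ 0.4043 -0.2785  0.    ] along -0.363 -0.0012
top basil_pot 0.64 [0.4773 0.0176 0.    ] along -0.0581 -0.0035
top sleeve_mid 0.75 [ 0.4699 -0.0041  0.225 ] along -0.0809 -0.0053
top sleeve_mid 0.19 [ 0.7403 -0.1579  0.225 ] along -0.1633 0.2946
[ 0.39668582 -0.28648426 -0.02340028] 16.8667
```

View pics/side2.png

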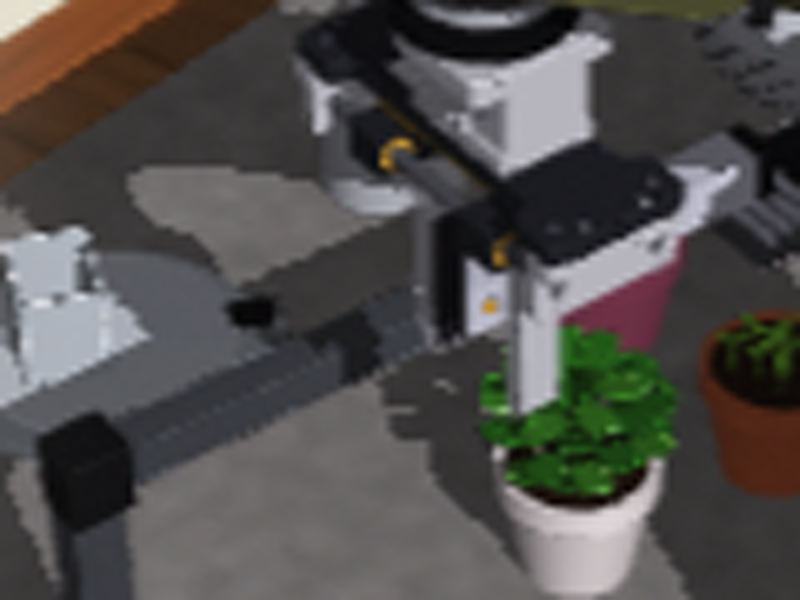

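View pics/top2.png

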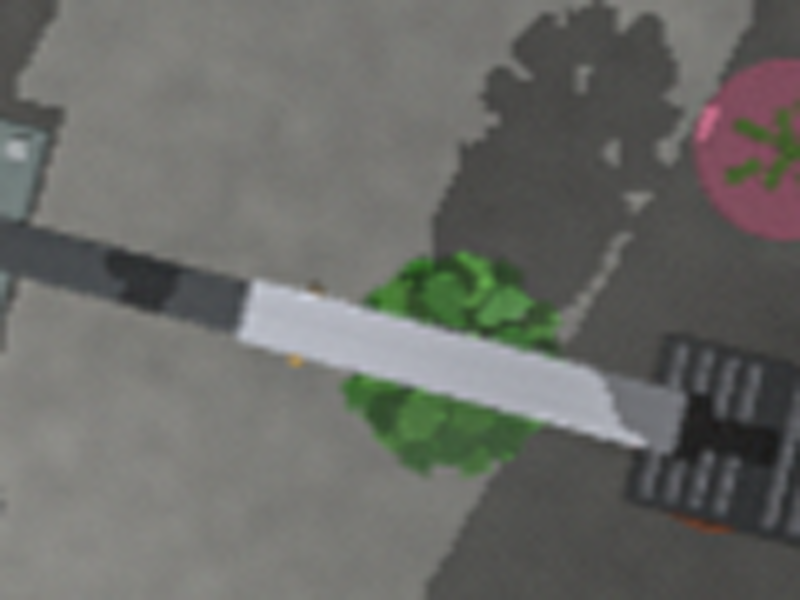

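```bash
python3 -c "
from station import hand_in
print(hand_in())"
```

```text
the job is handed in; nothing more can be done
None
```

The lamp head now hangs over the terracotta seedling pot, locked at the last pair of holes, and the job is handed in. I slid the sleeve two hole pitches away from the post, about 36 mm each, pinching the buttons again at the middle stop. It took about 17 s of the 42 s allowed.

**Final checks:**
- **Lock:** the last wrist and top pictures show both buttons out through the last pair of holes. The sleeve stopped there with about 11 N on the wrist.
- **Position:** total travel is about 72 mm, which puts the lamp head about 212 mm from the buttons. I measured the pot at about 209 mm from its rim in the first top picture. The detector's origin for it in the last side picture gave about 195 mm, with low confidence. The detector put the lamp head itself at about 204 mm.
- **Surroundings:** the basil, the seedling pot and the pink look-alikes show no sign of having moved in the last pictures. The gripper was well clear, with about zero force.

**What went wrong on the way:** my first two pulls did not free the sleeve. The fingers really end about 25 mm above the stated TCP, so they gripped only the top of the sleeve and missed the buttons. That loaded the still-locked sleeve to at most about 32 N in the readings I took, which come only at the end of each call. That is below the 60 N limit. Going 25 mm lower freed it.

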